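# Hang the orange headphones over the tea-towel stand

### The arm

A 6-joint arm with a two-finger parallel gripper is mounted at the origin on a cart in front of the work surface, level with it; the furniture and walls round the work are solid. World frame = base frame: x ahead of the robot, y to its left, z up, the work surface at z = 0. Lengths are in m, angles in rad, forces in N, time in s.
With the tool pointing down it reaches from about 0.25 to 0.725 m from the base axis. Payload 4 kg.
Tool frame: the origin (TCP) lies on the centre line of the jaws, within the pads' length; the fingertips stand 17 mm ahead of it and the grasp point (between the pads) lies 2 mm behind it; z points along the fingers, y is the line along which they close (so a half turn about z gives the same grasp; the last joint's range is limited). The gripper opens to 85 mm and grips with 20 to 120 N. Pads are 22 mm wide; open, the fingers measure 114 mm over their backs; the gripper's body (76 mm by 85 mm) begins 54 mm behind the grasp point. The pads swing forward as they close: fully open they stand 13 mm farther back than shut.
Start: joints at [1.118, 0.241, 0.005, 1.335, 0, 1.571], TCP at [0.219, 0.45, 0.22] pointing down, gripper open.
Joint ranges: [-2.72, 2.72], [-1.05, 1.87], [-1.09, 1.28], [-1.99, 2.15], [-1.42, 1.44], [-3.14, 3.14]. Speed limits (rad/s): [2.79, 2.79, 3.14, 3.14, 3.14, 3.14].

### API

Orientations are given as a unit quaternion [x, y, z, w].
In Python, from workcell import get_obs, imaging, order gives the robot as it stands.
- The arm moves only by the tool apply_moves, never from a script. Its argument "targets" is a list that holds one entry, the list of rows, each a list of 5 numbers: the shift along the world's x, y, z in units of 40 mm (1.0 is 40 mm), then the turn about the world's z in degrees, then the gripper command: -1 is shut, 1 is fully open, values between are in proportion. In form: [[[dx, dy, dz, turn, fingers], ...]]. A call has 1 to 8 rows; each row shifts and turns the commanded pose from where the row before left it; what a row does not reach is not made up. A row lasts 1/12 s, in which the tool goes at most 41.7 mm and 7.16 degrees, less where a joint would pass 70% of its speed; a pose out of reach is approached as far as the arm can. A call is refused whole if a number of a shift passes 1 or a number of a turn 7.16, either way. A call with a gripper value outside its range is refused whole. The fingers move at their own pace and stop on an object; the grip force is fixed at half the most. Time passes only in rows, so rows that do not move let the fingers close. It gives the time, the measured TCP pose, the force, the opening and the grip force at its end, in the units of the state.
- get_obs(): the state, without advancing time (a new reading comes with each control period).
- imaging.camera(name): name is "side" or "top" or "wrist"; returns (picture, depth): 400x640x3 uint8, blue, green, red; 400x640 float32, m along the optical axis (not along the pixel's ray), 0 where there is no reading.
- imaging.get_calibration(name): a dict with "camera_matrix" (3x3 intrinsics, pixels), "eye" and "rotation" of the camera in the world; the wrist camera has in their place "hand_eye" (4x4, takes a point from camera to tool coordinates, whose origin is the TCP and whose axes are the flange's). Camera axes: x right, y down, z forward; pixel columns grow to the right and rows downward; lengths in m; the calibration is good to about 2 mm. A picture is of the moment at which its call begins: read the wrist's pose just before it. get_calibration takes no time and is no camera call.
- order.job_done(): hands the job in; it is judged then, once.
The state is a dict: "clock": time; "joint_pos": joint angles; "joint_vel": joint speeds; "tau": joint torques, N m; "eef_pos": TCP position; "tool_rot": TCP orientation; "ft_force": force on the tool from outside, world axes, zero at the start; "ft_torque": the same for the moment, N m; "grip_width": finger opening in m; "grasp_force": force on a finger pad.
Only numpy, scipy, OpenCV 4.12 (cv2) and the standard library are available. Lean on these libraries where they do the work, as an engineer would, in place of code of your own. Each camera call takes 0.05 s, during which the arm holds its last target. There are 200 camera calls.

### The job

Clear the orange headphones off the worktop before the chopping starts: hang them over the steel bar of the tea-towel stand, near the middle of the bar and squarely across it, with one ear cup hanging on each side of the bar. Leave the grey headphones standing where they are.

Things in the scene. Friction and masses are not known exactly. Their poses are not given: they have to be found in the camera images.
- headphones_orange: Orange rigid headphones, 160 g, 175 mm ear to ear (its x), 50 mm deep (y), 165 mm tall, standing on the flat undersides of both ear cups. Origin on the worktop midway between the cups, z up; a half turn looks the same. Grip: the crown of the orange outer bow, 24 mm wide along y, flat for 46 mm in x, 10 mm thick, its top at z = 165 mm. Cups 62 mm tall, 91 mm clear between them.
- headphones_grey: Grey headphones of the same shape and size, with the same frame, also standing on the worktop; to be left alone (carry the orange ones well above them: they are 165 mm tall). Behind all this a wall shelf overhangs the worktop beyond x = 0.66 m, its underside 0.29 m above the worktop: swing the arm in clear of it.
- towel_stand: Tea-towel stand, fixed: a round horizontal steel bar, 14 mm thick, on two steel posts with light wooden feet (120 mm along x, 26 mm along y). Origin on the worktop under the middle of the bar; z up, the bar runs along its y (a half turn looks the same). Top of the bar at z = 145 mm, posts at y = +-115 mm; nothing rises above the bar.
- headphones_orange_band (a point): Middle of the underside of the black head band (28 mm wide, 6 mm thick) under the orange bow, at z = 122 mm in the headphones' frame: this comes to lie on the bar. The gap between band and bow is 27 mm, so fingertips down to 35 mm below the top of the bow stay clear of the bar. The band curves down to z = 92 mm at x = +-62 mm.

How it is judged:
At the end, for the whole second after the job is handed in: The orange headphones hang at rest with the middle of their head band on top of the bar (within 20 mm across the bar, within 50 mm of the bar's middle along it), upright within about 17 degrees, their depth direction along the bar within 20 degrees, so that one ear cup hangs on each side (x of headphones_orange_band in the frame of towel_stand between -0.02 and 0.02 m and y of headphones_orange_band in the frame of towel_stand between -0.05 and 0.05 m and z of headphones_orange_band in the frame of towel_stand between 0.13 and 0.16 m and angle between the y axis of headphones_orange and the y axis of towel_stand, either way round below 0.35 rad and angle between headphones_orange's own z axis and vertical below 0.3 rad and contact force between headphones_orange and towel_stand above 0.5 N and linear speed of headphones_orange below 0.05 m/s and angular speed of headphones_orange below 0.5 rad/s); the robot touches nothing.
It fails at once if the grey headphones are moved by more than 30 mm or tipped over (distance of headphones_grey from where it was at the start of the episode above 0.03 m or angle between headphones_grey's own z axis and vertical above 0.5 rad).
It also fails if it takes over 48 s, if anything falls off the work surface, if the arm or the gripper's body presses on something with over 40 N, if the wrist force passes 120 N, or if a joint passes its speed limit or range.

## Working session

There is one attempt and no reset: what is moved stays moved. The work goes in short steps, Python scripts to look and compute and a tool call to move; the robot and the scene stay as the last step left them, time stands still between calls to the robot, and variables do not carry over. Pictures are saved under pics/ and viewed, at most 10 in all, crops included, and the job is handed in when it is done.

Besides the shell and the picture viewer there is one more tool, called after "Emit:" by a JSON object that holds its "api" and its "payload", one argument or row to a line. apply_moves: Moves the arm, as the interface text tells. Its arguments: {"type":"object","properties":{"targets":{"type":"array","items":{"type":"array","items":{"type":"array","items":{"type":"number"}}}}},"required":["targets"]}

```bash
mkdir -p pics; python3 - <<'E'
from workcell import get_obs, imaging
import cv2,numpy as np
o=get_obs();print(o['clock'],o['eef_pos'],o['tool_rot'],o['grip_width'])
for n in('top','side'):
    p,d=imaging.camera(n);cv2.imwrite(f'pics/{n}.png',p);np.savez(f'{n}.npz',p=p,d=d)
    c=imaging.get_calibration(n);print(n,c)
E
```

```text
0.0 [0.2184443 0.4490166 0.218616 ] [ 2.24460223e-01  9.74482684e-01 -1.02307714e-03 -2.43319798e-04] 0.08543598837615188
top {'camera_matrix': array([[399.93629118,   0.        , 311.91775489],
       [  0.        , 399.93629118, 198.87582056],
       [  0.        ,   0.        ,   1.        ]]), 'eye': array([ 0.24582056, -0.02543739,  1.06321117]), 'rotation': array([-0.65870913,  0.74332478, -0.08657169,  0.077948  ])}
side {'camera_matrix': array([[391.29455064,   0.        , 312.9247658 ],
       [  0.        , 391.29455064, 194.88954688],
       [  0.        ,   0.        ,   1.        ]]), 'eye': array([ 0.24976828, -0.95349951,  0.58291885]), 'rotation': array([ 0.85164154, -0.08909158,  0.05692319, -0.51335088])}
```

View pics/top.png

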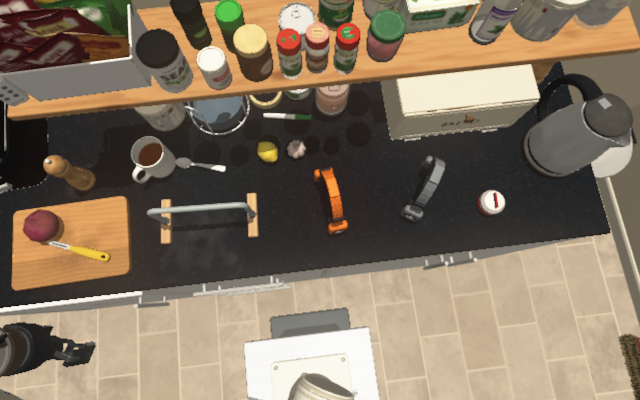

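View pics/side.png

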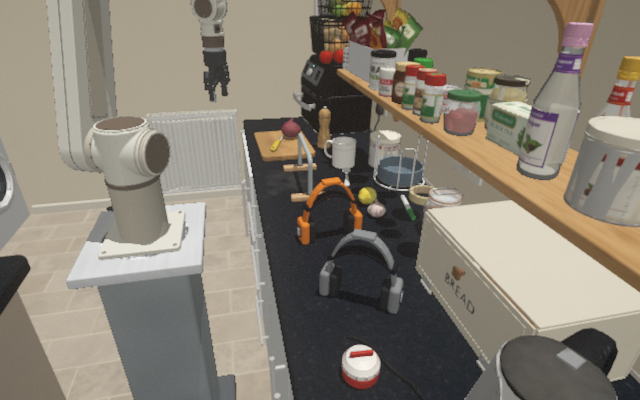

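Top view: orange headphones at about (331,200), grey at (424,190), the stand bar from (152,211) to (250,207) with its feet at (166,222) and (252,215). Next I'll locate them with depth.

```bash
cat > h.py <<'E'
import numpy as np,cv2
from scipy.spatial.transform import Rotation as R
from workcell import get_obs, imaging
def cloud(n,d,pose=None):
    c=imaging.get_calibration(n);K=c['camera_matrix']
    v,u=np.mgrid[:d.shape[0],:d.shape[1]]
    P=np.stack([(u-K[0,2])/K[0,0]*d,(v-K[1,2])/K[1,1]*d,d],-1)
    if n=='wrist':
        H=c['hand_eye'];P=P@H[:3,:3].T+H[:3,3]
        return P@R.from_quat(pose[1]).as_matrix().T+pose[0]
    return P@R.from_quat(c['rotation']).as_matrix().T+c['eye']
def line(X):
    (vx,vy,x,y)=cv2.fitLine(X[:,:2].astype(np.float32),cv2.DIST_HUBER,0,.01,.01).ravel()
    a=np.degrees(np.arctan2(vy,vx));t=(X[:,:2]-[x,y])@[vx,vy]
    lo,hi=np.percentile(t,[1,99]);m=np.array([x,y])+np.array([vx,vy])*(lo+hi)/2
    return m.round(4),round(float(a),1),round(float(hi-lo),4)
def orange(p):
    h=cv2.cvtColor(p,cv2.COLOR_BGR2HSV);return (h[...,0]>4)&(h[...,0]<18)&(h[...,1]>200)&(h[...,2]>90)
E
python3 - <<'E'
from h import *
for n in('top','side'):
    z=np.load(n+'.npz');p,d=z['p'],z['d'];X=cloud(n,d);ok=d>0
    xy=ok&(X[...,0]<.62)&(X[...,0]>.25)
    o=X[xy&orange(p)&(X[...,2]<.2)&(X[...,1]<.15)&(X[...,1]>-.25)]
    print(n,'orange',len(o),line(o),o[:,2].max(),'crown',line(o[o[:,2]>.155]))
    if n=='top':
        b=X[150:240,140:265][(xy&(X[...,2]>.125)&(X[...,2]<.16))[150:240,140:265]]
        print('bar',len(b),line(b),np.median(b[:,2]),b[:,2].max())
        f=np.zeros_like(ok);f[190:245,158:262]=1
        h=cv2.cvtColor(p,cv2.COLOR_BGR2HSV);m=f&xy&(h[...,0]<25)&(h[...,1]>70)&(h[...,2]>120)&(X[...,2]<.05)
        q,l,s,c=cv2.connectedComponentsWithStats(m.astype(np.uint8))
        for i in range(1,q):
            if s[i,4]>60: print('foot',s[i],line(X[l==i]),np.median(X[l==i][:,2]))
        g=X[150:225,395:450][(xy&(X[...,2]>.03)&(X[...,2]<.2))[150:225,395:450]];print('grey',line(g))
c=imaging.get_calibration('wrist');print(c['hand_eye'])
E
```

```text
top orange 355 (array([ 0.4778, -0.0976]), 11.5, 0.1622) 0.1674529002191928 crown (array([ 0.4799, -0.0952]), 15.3, 0.0581)
bar 594 (array([0.4753, 0.2238]), 87.7, 0.2315) 0.14488204515097108 0.15260790765925614
foot [247 193  11  44 361] (array([0.4707, 0.1092]), -3.4, 0.1168) 0.019053414490947107
foot [161 199  10   8  79] (array([0.5294, 0.3376]), 55.5, 0.0282) 0.019612457530705507
foot [161 213  10  31 243] (array([0.4613, 0.3386]), -5.8, 0.0793) 0.01917213057003342
grey (array([ 0.4821, -0.3385]), -29.1, 0.163)Traceback (most recent call last):
  File "<stdin>", line 6, in <module>
  File "h.py", line 13, in line
    (vx,vy,x,y)=cv2.fitLine(X[:,:2].astype(np.float32),cv2.DIST_HUBER,0,.01,.01).ravel()
                ~~~~~~~~~~~^^^^^^^^^^^^^^^^^^^^^^^^^^^^^^^^^^^^^^^^^^^^^^^^^^^^^
cv2.error: OpenCV(4.12.0) /io/opencv/modules/imgproc/src/linefit.cpp:50: error: (-215:Assertion failed) count > 0 in function 'fitLine2D_wods'
```

Emit:
{"api": "apply_moves", "payload": {
  "targets": [
    [[0.41,-0.85,0.1,2.4,1],[0.41,-0.85,0.1,2.4,1],[0.41,-0.85,0.1,2.4,1],[0.41,-0.85,0.1,2.4,1],[0.41,-0.85,0.1,2.4,1],[0.41,-0.85,0.1,2.4,1],[0.41,-0.85,0.1,2.4,1],[0.41,-0.85,0.1,2.4,1]]
  ]
}}

```text
clock: 0.77
eef_pos: [0.35, 0.1758, 0.2515]
tool_rot: [0.058, 0.998, -0.0, -0.0]
ft_force: [0.2, 0.9, 1.0]
grip_width: 0.0855
grasp_force: 0.0
```

Emit:
{"api": "apply_moves", "payload": {
  "targets": [
    [[0.41,-0.85,0,2.4,1],[0.41,-0.85,0,2.4,1],[0.41,-0.85,0,2.4,1],[0.41,-0.85,0,2.4,1],[0.41,-0.85,0,2.4,1],[0.41,-0.85,0,2.4,1],[0.41,-0.85,0,2.4,1],[0,0,0,0,1]]
  ]
}}

```text
clock: 1.43
eef_pos: [0.4668, -0.0657, 0.2506]
tool_rot: [-0.085, 0.996, -0.001, 0.0]
ft_force: [-0.5, 0.7, -0.4]
grip_width: 0.0851
grasp_force: 0.0
```

```bash
python3 - <<'E'
from h import *
o=get_obs();p,d=imaging.camera('wrist');cv2.imwrite('pics/w1.png',p)
print(o['clock'],o['eef_pos'],o['tool_rot'],o['joint_pos'])
ty=R.from_quat(o['tool_rot']).as_matrix()[:,1];print('tool y deg',np.degrees(np.arctan2(ty[1],ty[0])))
X=cloud('wrist',d,(o['eef_pos'],o['tool_rot']))
m=orange(p)&(d>0);q=X[m];print(m.sum(),line(q),q[:,2].max())
c=q[q[:,2]>.15];print(line(c),np.median(c[:,2]),c[:,:2].min(0),c[:,:2].max(0))
E
```

```text
1.4333 [ 0.46677522 -0.06569042  0.25055208] [-8.47429942e-02  9.96402100e-01 -1.21439149e-03  7.73565647e-05] [-0.1382528   0.17143747 -0.00162202  1.39704859 -0.00233436 -0.30794323]
tool y deg 99.72250321073989Traceback (most recent call last):
  File "<stdin>", line 6, in <module>
  File "h.py", line 13, in line
    (vx,vy,x,y)=cv2.fitLine(X[:,:2].astype(np.float32),cv2.DIST_HUBER,0,.01,.01).ravel()
                ~~~~~~~~~~~^^^^^^^^^^^^^^^^^^^^^^^^^^^^^^^^^^^^^^^^^^^^^^^^^^^^^
cv2.error: OpenCV(4.12.0) /io/opencv/modules/imgproc/src/linefit.cpp:50: error: (-215:Assertion failed) count > 0 in function 'fitLine2D_wods'
```

View pics/w1.png

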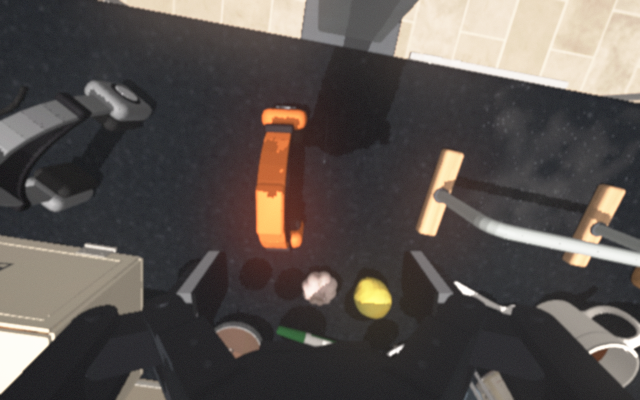

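Wrist view: orange headphones at (280,185), with the bright crown at about (272,190–240); the stand is at right and the grey pair at left. My mask or the depth came up empty, so I'll check which.

```bash
python3 - <<'E'
from h import *
o=get_obs();p,d=imaging.camera('wrist')
h=cv2.cvtColor(p,cv2.COLOR_BGR2HSV)
for u,v in((272,155),(270,215),(285,118)):print(h[v,u],d[v,u])
f=np.zeros(d.shape,bool);f[95:255,245:315]=1
m=f&(h[...,0]<22)&(h[...,1]>130)&(h[...,2]>90);print(m.sum(),(m&(d>0)).sum())
pose=(o['eef_pos'],o['tool_rot'])
X=cloud('wrist',d,pose);q=X[m&(d>0)]
if len(q):
    print(line(q),q[:,2].max());c=q[q[:,2]>q[:,2].max()-.012];print('crown',len(c),line(c),np.median(c[:,2]),c.min(0),c.max(0))
# per-row strip at crown height: edges cast on z=.165
ones=cloud('wrist',np.ones(d.shape,np.float32),pose);H=imaging.get_calibration('wrist')['hand_eye']
eye=R.from_quat(pose[1]).as_matrix()@H[:3,3]+pose[0];D=ones-eye
for v in range(125,250,12):
    u=np.where(m[v])[0]
    if len(u):
        e=[(eye+D[v,k]*((.165-eye[2])/D[v,k,2]))[:2].round(4) for k in(u[0],u[-1])];print(v,u[0],u[-1],e)
E
```

```text
[ 10 179 188] 0.26685855
[ 20 139 255] 0.25330228
[ 12 172 248] 0.3294711
4576 4560
(array([ 0.4867, -0.1004]), 7.9, 0.1782) 0.16745527518126935
crown 1549 (array([ 0.4796, -0.1019]), 7.4, 0.0473) 0.1649428650670196 [ 0.45380462 -0.11660724  0.15546384] [ 0.50690504 -0.08784059  0.16745528]
125 260 303 [array([ 0.4108, -0.1156]), array([ 0.4051, -0.0823])]
137 261 287 [array([ 0.4199, -0.1137]), array([ 0.4164, -0.0934])]
149 258 285 [array([ 0.4297, -0.115 ]), array([ 0.426 , -0.0936])]
161 256 284 [array([ 0.4396, -0.1155]), array([ 0.4357, -0.093 ])]
173 254 283 [array([ 0.4497, -0.116 ]), array([ 0.4457, -0.0925])]
185 253 282 [array([ 0.46  , -0.1157]), array([ 0.4559, -0.0919])]
197 251 282 [array([ 0.4706, -0.1162]), array([ 0.4662, -0.0904])]
209 251 282 [array([ 0.4812, -0.115 ]), array([ 0.4767, -0.089 ])]
221 251 300 [array([ 0.492 , -0.1138]), array([ 0.4849, -0.0721])]
233 252 300 [array([ 0.503 , -0.1118]), array([ 0.4959, -0.0704])]
245 257 298 [array([ 0.5136, -0.1061]), array([ 0.5075, -0.0704])]
```

Emit:
{"api": "apply_moves", "payload": {
  "targets": [
    [[0.33,-0.9,0,0,1],[0,0,-0.6,0,1],[0,0,0,0,1],[0,0,0,0,1]]
  ]
}}

```text
clock: 1.87
eef_pos: [0.4762, -0.095, 0.2264]
tool_rot: [-0.088, 0.996, 0.001, -0.002]
ft_force: [-0.5, 0.2, 1.4]
grip_width: 0.0855
grasp_force: 0.0
```

Emit:
{"api": "apply_moves", "payload": {
  "targets": [
    [[0.1,-0.17,-0.5,0,1],[0,0,-0.6,0,1],[0,0,-0.58,0,1],[0,0,0,0,1],[0,0,0,0,1]]
  ]
}}

```text
clock: 2.28
eef_pos: [0.4811, -0.1018, 0.1606]
tool_rot: [-0.089, 0.996, 0.0, -0.001]
ft_force: [0.1, 0.0, 0.2]
grip_width: 0.0853
grasp_force: 0.0
```

```bash
python3 - <<'E'
from h import *
p,d=imaging.camera('wrist');cv2.imwrite('pics/w2.png',p)
E
```

```text
(no output)
```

View pics/w2.png

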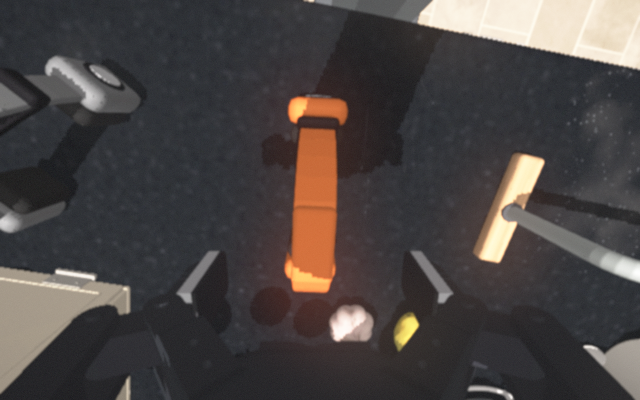

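Wrist view: the bow (columns 293–338) is centred between the fingers (about 200 and 430) and aligned; the far end of the crown is near row 290. I'll check the centring along x by projecting the TCP and measuring the crown depth.

```bash
python3 - <<'E'
from h import *
c=imaging.get_calibration('wrist');K=c['camera_matrix'];H=np.linalg.inv(c['hand_eye'])
for x in([0,0,0],[0,0,.017],[0,.04,.0],[0,-.04,.0]):
    q=K@(H[:3,:3]@np.array(x)+H[:3,3]);print(x,q[:2]/q[2])
o=get_obs();p,d=imaging.camera('wrist');X=cloud('wrist',d,(o['eef_pos'],o['tool_rot']))
print(o['eef_pos'])
for v in range(110,300,12):print(v,X[v,314].round(4))
E
```

```text
[0, 0, 0] [313.94012274 244.1294832 ]
[0, 0, 0.017] [313.9746875 232.5550808]
[0, 0.04, 0.0] [384.1710583  244.10241363]
[0, -0.04, 0.0] [243.70465756 244.15655452]
[ 0.48228256 -0.1022225   0.16174732]
110 [ 0.4097 -0.1153  0.0635]
122 [ 0.4177 -0.1138  0.106 ]
134 [ 0.425  -0.1125  0.1162]
146 [ 0.4316 -0.1113  0.1268]
158 [ 0.4376 -0.1102  0.137 ]
170 [ 0.4434 -0.1091  0.1443]
182 [ 0.4493 -0.1081  0.15  ]
194 [ 0.4554 -0.107   0.1535]
206 [ 0.4597 -0.1062  0.1623]
218 [ 0.4653 -0.1052  0.1657]
230 [ 0.4723 -0.104   0.1653]
242 [ 0.4794 -0.1027  0.1653]
254 [ 0.4865 -0.1014  0.1656]
266 [ 0.4942 -0.1001  0.165 ]
278 [ 0.5021 -0.0987  0.1646]
290 [ 0.549  -0.0904  0.1044]
```

Emit:
{"api": "apply_moves", "payload": {
  "targets": [
    [[0,0,0,0,-1],[0,0,0,0,-1],[0,0,0,0,-1],[0,0,0,0,-1],[0,0,0,0,-1],[0,0,0,0,-1],[0,0,0,0,-1],[0,0,0,0,-1]]
  ]
}}

```text
clock: 3.05
eef_pos: [0.4819, -0.1032, 0.1602]
tool_rot: [-0.088, 0.996, 0.0, -0.0]
ft_force: [-0.5, 0.1, 0.2]
grip_width: -0.0002
grasp_force: 0.0
```

```bash
python3 - <<'E'
from h import *
o=get_obs();print(o['grip_width'],o['grasp_force'],o['ft_force'],o['eef_pos'],o['clock'])
p,d=imaging.camera('wrist');s,_=imaging.camera('side')
X=cloud('wrist',d,(o['eef_pos'],o['tool_rot']))
for v in range(200,300,14):print(v,X[v,314].round(4))
cv2.imwrite('pics/w3.png',np.hstack([cv2.resize(p,(480,300)),cv2.resize(s[150:270,250:400],(320,300))]))
E
```

```text
-0.00019581215508389065 0.0 [-0.53842725  0.05406698  0.18480211] [ 0.4818609  -0.10322623  0.16023607] 3.05
200 [ 0.4573 -0.1075  0.1559]
214 [ 0.462  -0.1067  0.1662]
228 [ 0.4702 -0.1052  0.1652]
242 [ 0.4715 -0.105   0.1804]
256 [ 0.4712 -0.105   0.196 ]
270 [ 0.4719 -0.1049  0.2069]
284 [ 0.4763 -0.1041  0.2102]
298 [ 0.4827 -0.103   0.2101]
```

View pics/w3.png

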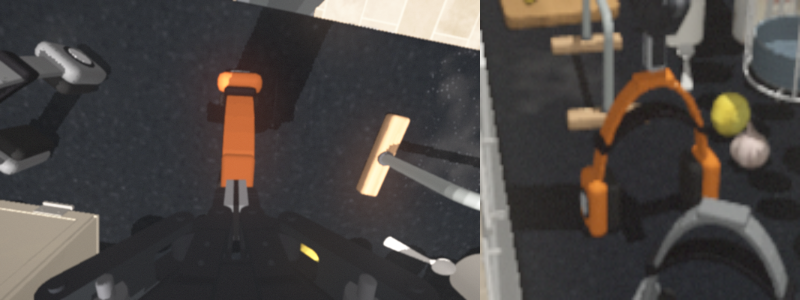

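The fingers shut on nothing: their tips (row ~240 in the wrist view) are above the bow, and the side view confirms this. The headphones haven't moved. I'll measure the real tip height.

```bash
python3 - <<'E'
from h import *
o=get_obs();p,d=imaging.camera('wrist');X=cloud('wrist',d,(o['eef_pos'],o['tool_rot']))
for u in (303,309,319,324):
  print(u,[(v,X[v,u].round(3).tolist()) for v in range(226,262,3)])
s,ds=imaging.camera('side');Y=cloud('side',ds)
m=(ds>0)&(abs(Y[...,0]-.48)<.03)&(abs(Y[...,1]+.103)<.03)&(Y[...,2]>.1)
h=cv2.cvtColor(s,cv2.COLOR_BGR2HSV);g=m&(h[...,1]<90);print('side grey low z',np.sort(Y[g][:,2])[:8].round(3), 'orange top',Y[m&(h[...,1]>150)][:,2].max())
E
```

```text
303 [(226, [0.47, -0.111, 0.165]), (229, [0.472, -0.111, 0.166]), (232, [0.473, -0.111, 0.166]), (235, [0.475, -0.11, 0.165]), (238, [0.477, -0.11, 0.165]), (241, [0.473, -0.11, 0.179]), (244, [0.473, -0.11, 0.182]), (247, [0.473, -0.11, 0.185]), (250, [0.472, -0.11, 0.189]), (253, [0.472, -0.11, 0.194]), (256, [0.472, -0.11, 0.195]), (259, [0.473, -0.11, 0.198])]
309 [(226, [0.47, -0.108, 0.164]), (229, [0.471, -0.108, 0.166]), (232, [0.473, -0.108, 0.166]), (235, [0.475, -0.107, 0.165]), (238, [0.476, -0.107, 0.166]), (241, [0.472, -0.107, 0.179]), (244, [0.472, -0.107, 0.183]), (247, [0.472, -0.107, 0.185]), (250, [0.472, -0.107, 0.19]), (253, [0.472, -0.107, 0.191]), (256, [0.472, -0.107, 0.196]), (259, [0.472, -0.107, 0.198])]
319 [(226, [0.469, -0.103, 0.165]), (229, [0.47, -0.102, 0.165]), (232, [0.472, -0.102, 0.165]), (235, [0.474, -0.102, 0.165]), (238, [0.476, -0.101, 0.165]), (241, [0.471, -0.103, 0.18]), (244, [0.47, -0.103, 0.184]), (247, [0.471, -0.103, 0.186]), (250, [0.472, -0.103, 0.189]), (253, [0.47, -0.103, 0.194]), (256, [0.472, -0.103, 0.194]), (259, [0.472, -0.103, 0.197])]
324 [(226, [0.468, -0.1, 0.164]), (229, [0.47, -0.1, 0.164]), (232, [0.472, -0.099, 0.165]), (235, [0.473, -0.099, 0.165]), (238, [0.475, -0.099, 0.165]), (241, [0.471, -0.1, 0.178]), (244, [0.471, -0.1, 0.183]), (247, [0.471, -0.1, 0.186]), (250, [0.471, -0.1, 0.189]), (253, [0.471, -0.1, 0.192]), (256, [0.471, -0.101, 0.195]), (259, [0.471, -0.101, 0.198])]
side grey low z [0.115 0.116 0.117 0.118 0.118 0.118 0.118 0.118] orange top 0.16614169670301043
```

The closed tips are at z ≈ 0.178 with the reported TCP at 0.160. They stand about 18 mm behind the reported TCP, not 17 mm ahead, so I'll rely on the measurement. I'll open, descend 34 mm and close again.

Emit:
{"api": "apply_moves", "payload": {
  "targets": [
    [[0,0,0,0,1],[0,0,0,0,1],[0,0,0,0,1],[0,0,0,0,1],[0,0,0,0,1],[0,0,0,0,1],[0,0,0,0,1]]
  ]
}}

```text
clock: 3.83
eef_pos: [0.4819, -0.1032, 0.1603]
tool_rot: [-0.088, 0.996, -0.0, 0.0]
ft_force: [0.0, 0.2, -0.1]
grip_width: 0.0833
grasp_force: 0.0
```

Emit:
{"api": "apply_moves", "payload": {
  "targets": [
    [[0,0,-0.45,0,1],[0,0,-0.45,0,1],[0,0,0,0,1],[0,0,0,0,1]]
  ]
}}

```text
clock: 4.17
eef_pos: [0.481, -0.103, 0.1237]
tool_rot: [-0.088, 0.996, 0.0, -0.001]
ft_force: [0.7, -0.9, 0.1]
grip_width: 0.0854
grasp_force: 0.0
```

Emit:
{"api": "apply_moves", "payload": {
  "targets": [
    [[0,0,0,0,-1],[0,0,0,0,-1],[0,0,0,0,-1],[0,0,0,0,-1],[0,0,0,0,-1],[0,0,0,0,-1],[0,0,0,0,-1],[0,0,0,0,-1]]
  ]
}}

```text
clock: 4.83
eef_pos: [0.4824, -0.1032, 0.125]
tool_rot: [-0.088, 0.996, -0.0, 0.001]
ft_force: [-0.6, 0.2, 5.9]
grip_width: 0.0229
grasp_force: 59.3
```

Emit:
{"api": "apply_moves", "payload": {
  "targets": [
    [[0,0,0.3,0,-1],[0,0,0.6,0,-1],[0,0,0.7,0,-1],[0,0,0.7,0,-1],[0,0,0.7,0,-1],[0,0,0.7,0,-1],[0,0,0.6,0,-1],[0,0,0.3,0,-1]]
  ]
}}

```text
clock: 5.5
eef_pos: [0.4826, -0.1034, 0.3109]
tool_rot: [-0.088, 0.996, -0.001, 0.002]
ft_force: [0.2, 0.4, -1.5]
grip_width: 0.023
grasp_force: 58.7
```

```bash
python3 - <<'E'
from h import *
o=get_obs();p,d=imaging.camera('wrist');s,ds=imaging.camera('side')
print(o['eef_pos'],o['grip_width'],o['ft_force'])
for n,i,dd in(('wrist',p,d),('side',s,ds)):
    X=cloud(n,dd,(o['eef_pos'],o['tool_rot']));h=cv2.cvtColor(i,cv2.COLOR_BGR2HSV)
    m=(h[...,0]<22)&(h[...,1]>140)&(h[...,2]>70)&(dd>0)&(X[...,2]>.12)&(abs(X[...,1]+.1)<.08)&(abs(X[...,0]-.48)<.12);q=X[m]
    print(n,len(q),line(q),q[:,2].min(),q[:,2].max())
cv2.imwrite('pics/s4.png',np.hstack([cv2.resize(p,(480,300)),cv2.resize(s[60:240,250:442],(320,300))]))
E
```

```text
[ 0.48259277 -0.10339361  0.31092713] 0.02299401722336931 [ 0.21432204  0.35764985 -1.52322736]
wrist 11497 (array([ 0.4514, -0.1076]), 8.1, 0.1035) 0.23853769101494954 0.3610207703424011
side 1028 (array([ 0.4806, -0.1155]), 7.3, 0.166) 0.18734127059428618 0.35162229876064355
```

View pics/s4.png

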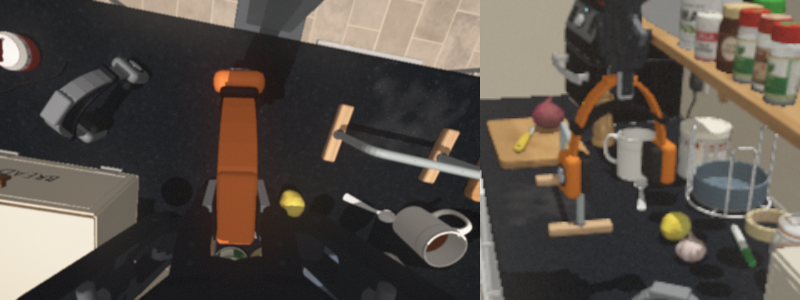

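Held firmly and level: the bow is between the pads, the base is at z ≈ 0.186, the axis is at 8°, and the grey pair is untouched. Next I'll carry it over the bar and turn by −11°.

Emit:
{"api": "apply_moves", "payload": {
  "targets": [
    [[0,0.4,0.1,-1.4,-1],[0,0.8,0.1,-1.4,-1],[0,1,0,-1.4,-1],[0,1,0,-1.4,-1],[0,1,0,-1.4,-1],[0,1,0,-1.4,-1],[0,1,0,-1.4,-1],[0,0.7,0,-1.2,-1]]
  ]
}}

```text
clock: 6.27
eef_pos: [0.4806, 0.1757, 0.3138]
tool_rot: [0.008, 1.0, -0.0, -0.002]
ft_force: [0.5, -0.3, -2.6]
grip_width: 0.0232
grasp_force: 58.7
```

Emit:
{"api": "apply_moves", "payload": {
  "targets": [
    [[-0.1,0.7,0,0,-1],[-0.1,0.4,0,0,-1],[0,0.1,0,0,-1],[0,0,0,0,-1],[0,0,0,0,-1]]
  ]
}}

```text
clock: 6.68
eef_pos: [0.4736, 0.2202, 0.3148]
tool_rot: [0.008, 1.0, -0.001, -0.001]
ft_force: [0.1, 0.2, -1.5]
grip_width: 0.0228
grasp_force: 58.7
```

```bash
python3 - <<'E'
from h import *
o=get_obs();print(o['eef_pos'],o['grip_width'])
ty=R.from_quat(o['tool_rot']).as_matrix()[:,1];print('tool y deg',np.degrees(np.arctan2(ty[1],ty[0])))
pics=[]
for n in('wrist','side','top'):
    i,dd=imaging.camera(n);pics.append(i)
    X=cloud(n,dd,(o['eef_pos'],o['tool_rot']));h=cv2.cvtColor(i,cv2.COLOR_BGR2HSV)
    m=(h[...,0]<22)&(h[...,1]>140)&(h[...,2]>70)&(dd>0)&(X[...,2]>.17)&(abs(X[...,1]-.22)<.08)&(abs(X[...,0]-.48)<.12);q=X[m]
    if len(q)>20:print(n,'orange',len(q),line(q),q[:,2].min(),q[:,2].max())
    m=(dd>0)&(X[...,2]>.132)&(X[...,2]<.155)&(abs(X[...,1]-.22)<.13)&(abs(X[...,0]-.475)<.04)&(h[...,1]<90);b=X[m]
    if len(b)>20:print(n,'bar',len(b),line(b),b[:,2].max(),'y span',b[:,1].min(),b[:,1].max())
cv2.imwrite('pics/s5.png',np.hstack([cv2.resize(pics[0],(400,300)),cv2.resize(pics[1][40:220,200:440],(400,300))]))
E
```

```text
[0.47355252 0.22020945 0.31483632] 0.02279042586181879
tool y deg 89.06768377803503
wrist orange 11442 (array([0.4418, 0.2222]), -2.9, 0.1039) 0.24357794849306308 0.36060389091676565
wrist bar 1802 (array([0.4756, 0.2235]), 87.5, 0.2271) 0.14722791681821554 y span 0.10652246369198375 0.34089254951311954
side orange 461 (array([0.4699, 0.2017]), -2.0, 0.1676) 0.19218954500765306 0.3539926284154688
side bar 121 (array([0.4721, 0.2116]), 88.0, 0.2114) 0.14572156064886815 y span 0.10024980779280224 0.31966446594154374
top orange 705 (array([0.4711, 0.2116]), -6.7, 0.1655) 0.19948219408553902 0.4373129935728105
top bar 386 (array([0.4739, 0.1848]), 87.4, 0.1471) 0.15114875299064867 y span 0.10775401404139381 0.259882705267734
```

View pics/s5.png

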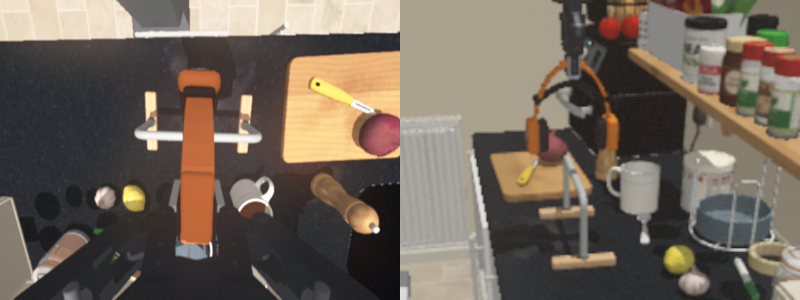

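Wrist view: the headphones sit squarely over the middle of the bar, and the side view shows the cups straddling it above. I'll lower about 160 mm, then feel for the bar.

Emit:
{"api": "apply_moves", "payload": {
  "targets": [
    [[0.04,0.05,-0.4,0,-1],[0,0,-0.7,0,-1],[0,0,-0.7,0,-1],[0,0,-0.7,0,-1],[0,0,-0.6,0,-1],[0,0,-0.4,0,-1],[0,0,-0.3,0,-1],[0,0,0,0,-1]]
  ]
}}

```text
clock: 7.5
eef_pos: [0.4739, 0.2207, 0.1614]
tool_rot: [0.009, 1.0, -0.001, -0.003]
ft_force: [-0.7, -0.4, -1.6]
grip_width: 0.0231
grasp_force: 58.7
```

Emit:
{"api": "apply_moves", "payload": {
  "targets": [
    [[0,0,-0.1,0,-1],[0,0,-0.1,0,-1],[0,0,0,0,-1],[0,0,0,0,-1]]
  ]
}}

```text
clock: 7.83
eef_pos: [0.476, 0.2228, 0.157]
tool_rot: [0.008, 1.0, 0.0, 0.001]
ft_force: [-0.3, -0.4, -2.0]
grip_width: 0.0228
grasp_force: 58.7
```

Emit:
{"api": "apply_moves", "payload": {
  "targets": [
    [[0,0,-0.1,0,-1],[0,0,0,0,-1],[0,0,0,0,-1]]
  ]
}}

```text
clock: 8.08
eef_pos: [0.4755, 0.2228, 0.1523]
tool_rot: [0.008, 1.0, -0.0, -0.0]
ft_force: [-0.4, -0.2, -1.8]
grip_width: 0.0234
grasp_force: 58.7
```

Emit:
{"api": "apply_moves", "payload": {
  "targets": [
    [[0,0,-0.08,0,-1],[0,0,0,0,-1],[0,0,0,0,-1]]
  ]
}}

```text
clock: 8.33
eef_pos: [0.4754, 0.2228, 0.1489]
tool_rot: [0.008, 1.0, -0.0, -0.0]
ft_force: [-1.1, -0.1, -1.9]
grip_width: 0.023
grasp_force: 58.7
```

Emit:
{"api": "apply_moves", "payload": {
  "targets": [
    [[0,0,-0.06,0,-1],[0,0,0,0,-1],[0,0,0,0,-1]]
  ]
}}

```text
clock: 8.58
eef_pos: [0.4759, 0.223, 0.1482]
tool_rot: [0.008, 1.0, 0.0, 0.001]
ft_force: [-2.3, -0.2, 5.8]
grip_width: 0.023
grasp_force: 59.5
```

On the bar: +5.8 N, up from −1.9. I'll release, then retreat upward.

Emit:
{"api": "apply_moves", "payload": {
  "targets": [
    [[0,0,0,0,-0.3],[0,0,0,0,0],[0,0,0,0,0.5],[0,0,0,0,1],[0,0,0,0,1],[0,0,0,0,1],[0,0,0,0,1],[0,0,0,0,1]]
  ]
}}

```text
clock: 9.25
eef_pos: [0.4755, 0.2228, 0.1466]
tool_rot: [0.008, 1.0, -0.0, -0.0]
ft_force: [-1.1, -0.3, -0.2]
grip_width: 0.0856
grasp_force: 0.0
```

Emit:
{"api": "apply_moves", "payload": {
  "targets": [
    [[0,0,0.3,0,1],[0,0,0.6,0,1],[0,0,0.8,0,1],[0,0,0.8,0,1],[0,0,0.6,0,1],[0,0,0.2,0,1],[0,0,0,0,1],[0,0,0,0,1]]
  ]
}}

```text
clock: 9.92
eef_pos: [0.4754, 0.2228, 0.278]
tool_rot: [0.008, 1.0, -0.0, -0.0]
ft_force: [-0.1, -0.2, -0.9]
grip_width: 0.0851
grasp_force: 0.0
```

```bash
python3 - <<'E'
from h import *
o=get_obs();print(o['clock'],o['eef_pos'],o['ft_force'])
pics=[]
for n in('wrist','side','top'):
    i,dd=imaging.camera(n);pics.append(i)
    X=cloud(n,dd,(o['eef_pos'],o['tool_rot']));h=cv2.cvtColor(i,cv2.COLOR_BGR2HSV)
    m=(h[...,0]<22)&(h[...,1]>140)&(h[...,2]>70)&(dd>0)&(X[...,2]>.03)&(X[...,2]<.25)&(abs(X[...,1]-.22)<.06)&(abs(X[...,0]-.48)<.12);q=X[m]
    c=q[q[:,2]>q[:,2].max()-.01]
    if len(q)>20:print(n,'orange',len(q),line(q),q[:,2].min(),q[:,2].max(),'crown',line(c))
cv2.imwrite('pics/s6.png',np.hstack([cv2.resize(pics[0],(400,300)),cv2.resize(pics[1][80:260,200:440],(400,300))]))
E
```

```text
9.9167 [0.47543505 0.22276645 0.27800765] [-0.11660207 -0.15005852 -0.93960817]
wrist orange 3527 (array([0.4739, 0.2235]), -4.2, 0.1592) 0.05399098403621419 0.1901670264589219 crown (array([0.4727, 0.2259]), 8.5, 0.0459)
side orange 483 (array([0.4755, 0.2093]), -4.4, 0.168) 0.030039242935084642 0.18832465170458057 crown (array([0.4711, 0.2139]), 4.0, 0.0433)
top orange 781 (array([0.4754, 0.2207]), -8.4, 0.1663) 0.031664509746440084 0.1955342409540598 crown (array([0.4729, 0.2254]), 1.4, 0.0445)
```

View pics/s6.png

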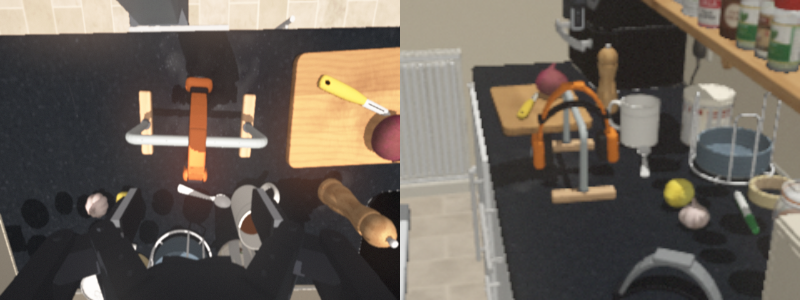

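The wrist and side views show the headphones hanging level and squarely across the middle of the bar, one cup on each side, with the gripper well clear. A few more rows will let them settle before I hand in.

Emit:
{"api": "apply_moves", "payload": {
  "targets": [
    [[0,0,0.3,0,1],[0,0,0,0,1],[0,0,0,0,1],[0,0,0,0,1],[0,0,0,0,1],[0,0,0,0,1],[0,0,0,0,1],[0,0,0,0,1]]
  ]
}}

```text
clock: 10.73
eef_pos: [0.4755, 0.2228, 0.2905]
tool_rot: [0.008, 1.0, -0.0, -0.0]
ft_force: [0.3, 0.4, -0.3]
grip_width: 0.0851
grasp_force: 0.0
```

```bash
python3 -c "
from workcell import order
print(order.job_done())"
```

```text
the job is handed in; nothing more can be done
None
```

The orange headphones hang squarely over the middle of the towel bar, one ear cup on each side; the grey ones were not touched, and the job was handed in at about 11 s with no verdict returned.

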